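Shift the beaker carriage under the dispensing spout

TASK

On the bench's notched slide rail, bring the beaker's carriage under the curved dispensing spout (not the flat disc lamp or the box-shaped reader, which hang on posts just like it). Pinch the carriage's release bar, lift it and hold it up while you slide the carriage along; then let go so that the bar drops fully into the notch there, leaving the beaker locked centrally below the spout.

Things in the scene. Friction and masses are not known exactly. Their poses are not given: they have to be found in the camera images.
- bar_grip (a point): Middle, on the axis, of the release bar: level round steel bar, 16 mm thick, 64 mm long, on a 10 mm upright stem (T-handle), at the robot's end of the carriage; 105 mm above the table when down, moves with the bar. x: along the bar towards the beaker; y: along the rail (sliding); z: up. Free on both y sides. Below it: guide sleeve (19 mm wide) at 29 mm, carriage deck (56 mm along y) at 39 mm.
- release_bar (a joint): Height of the release bar, m: 0 down in a notch (locked), 0.034 upper stop. Spring and weight press it down, 4 to 6 N. Clear of the rail's dark teeth above 0.021; at 0.025 to 0.030 the bar itself drives the carriage along (about 1 N). Seven notches 40 mm apart along y, one below each head on the posts; sloping teeth guide a bar let go within 18 mm of a notch into it, centred to about 1 mm.
- beaker_mouth (a point): Centre of the rim of the open glass beaker (70 mm wide, 60 mm tall) fixed on the carriage, 130 mm above the table, 135 mm from bar_grip along x, at the same y. Moves with the carriage, not with the bar's height. Axes as bar_grip's.
- spout_tip (a point): Lowest point of the fixed dispensing spout: thin curved steel tube with a white cone pointing down, 142 mm above the table, over the line the beaker travels. Its steel post, 210 mm tall, stands 100 mm beyond it along x. It hangs over the first, third or last notch; a white disc lamp (44 mm across) and a white box reader (44 x 32 x 40 mm) hang on like posts over the other two.
Not all that is in view belongs to the job. Leave any red look-alike of the part that bears spout_tip alone.

How it is judged:
By the outcome, as a careful person would: the job done as asked, in the order asked, and still so for the second after the job is handed in, with the robot touching nothing.
It also fails if it takes over 35 s, if anything falls off the work surface, if the arm or the gripper's body presses on something with over 40 N, if the wrist force passes 120 N, or if a joint passes its speed limit or range.

ROBOT

A 6-joint arm with a two-finger parallel gripper is mounted at the origin on the work surface. World frame = base frame: x ahead of the robot, y to its left, z up, the work surface at z = 0. Lengths are in m, angles in rad, forces in N, time in s.
With the tool pointing down it reaches from about 0.275 to 0.85 m from the base axis. Payload 5.2 kg.
Tool frame: the origin (TCP) lies midway between the tips of the shut fingers; the grasp point (between the pads) lies 19 mm behind it; z points along the fingers, y is the line along which they close (so a half turn about z gives the same grasp; the last joint's range is limited). The gripper opens to 85 mm and grips with 20 to 120 N. Pads are 22 mm wide; open, the fingers measure 114 mm over their backs; the gripper's body (76 mm by 85 mm) begins 54 mm behind the grasp point. The pads swing forward as they close: fully open they stand 13 mm farther back than shut.
Start: joints at [-1.46, 0.259, 1.535, -0, 1.348, -0.203], TCP at [0.17, -0.523, 0.2] pointing down, gripper open.
Joint ranges: [-3.14, 3.14], [-0.91, 2.08], [0.19, 2.58], [-1.22, 4.36], [0.22, 2.71], [-3.12, 3.12]. Speed limits (rad/s): [2.57, 2.57, 3.14, 3.14, 3.14, 3.14].

INTERFACE

Orientations are given as a unit quaternion [w, x, y, z].
In Python, from station import env, fingers, optics gives the robot as it stands. Calls block until the motion is done:
- env.move_ptp(position, orientation): joint-space move of the TCP to a pose.
- env.move_l(position, frame=None, v=0.15): straight line of the TCP; frame=None keeps the orientation; v is the mean speed in m/s.
- env.goto_joints(angles): joint-space move.
- fingers.let_go() and fingers.clamp(): open the fingers fully, or close them until they stop; the grip force is fixed at half the most.
- env.sleep(seconds).
- env.ik(position, orientation): joint angles nearest the present ones, or None.
- optics.get_image(name): name is "scene" or "top" or "wrist"; returns a dict with "frame" (420x560x3 uint8, red, green, blue), "depth" (420x560 float32, m along the optical axis (not along the pixel's ray), 0 where there is no reading), "mtx" (3x3 intrinsics, pixels), "view" (4x4, takes a point from world to camera coordinates). Camera axes: x right, y up, looking along -z (the intrinsics and any distortion apply to the point x, -y, -z); pixel columns grow to the right and rows downward; lengths in m; the calibration is good to about 2 mm. A picture is of the moment at which its call begins.
A pose or a line that the arm cannot do raises env.MotionError and nothing moves.
- env.sign_off(): hands the job in; it is judged then, once.
Readings, each from a call of its own:
- env.get_t(): time.
- env.get_joints(): joint angles.
- env.get_dq(): joint speeds.
- env.get_tau(): joint torques, N m.
- env.get_tool_pos(): TCP position.
- env.get_eef_rot(): TCP orientation.
- env.get_contact_force(): force on the tool from outside, world axes, zero at the start.
- env.get_torque(): the same for the moment, N m.
- env.get_grip_width(): finger opening in m.
- env.get_grip_force(): force on a finger pad.
Only numpy, scipy, OpenCV 4.12 (cv2) and the standard library are available. Lean on these libraries where they do the work, as an engineer would, in place of code of your own. Each camera call takes 0.05 s, during which the arm holds its last target. There are 200 camera calls.

## Working session

There is one attempt and no reset: what is moved stays moved. The work goes in short steps, each a Python script; the robot and the scene stay as the last script left them, time stands still between calls to the robot, and variables do not carry over. Pictures are saved under pics/ and viewed, at most 10 in all, crops included, and the job is handed in when it is done.

```bash
mkdir -p pics; cat > h.py <<'E'
import numpy as np, cv2
from station import env, fingers, optics
def shot(n, f):
    d=optics.get_image(n); cv2.imwrite('pics/'+f+'.png',d['frame'][:,:,::-1]); np.savez('pics/'+f+'.npz',**{k:d[k] for k in('frame','depth','mtx','view')}); return d
def cloud(d):
    h,w=d['depth'].shape; u,v=np.meshgrid(np.arange(w),np.arange(h)); z=d['depth']; K=d['mtx']
    p=np.stack([(u-K[0,2])/K[0,0]*z,-(v-K[1,2])/K[1,1]*z,-z,np.ones_like(z)],-1)
    return (p@np.linalg.inv(d['view']).T)[...,:3]
E
python3 - <<'E'
from h import *
a=shot('scene','s0');b=shot('top','t0')
cv2.imwrite('pics/both.png',cv2.resize(np.hstack([a['frame'],b['frame']])[:,:,::-1],(800,300)))
print(a['mtx'],b['mtx'],a['view'],b['view'],env.get_t(),a.keys())
E
```

```text
[[414.72086984   0.         281.62337633]
 [  0.         414.72086984 207.05425526]
 [  0.           0.           1.        ]] [[545.69152327   0.         280.4587126 ]
 [  0.         545.69152327 209.10695406]
 [  0.           0.           1.        ]] [[ 0.80770712  0.58950423  0.00969418 -0.53525644]
 [-0.50796241  0.68744766  0.51902785  0.29992915]
 [ 0.29930487 -0.42414677  0.85470235 -1.31772435]
 [ 0.          0.          0.          1.        ]] [[-0.00887569 -0.99966003 -0.02451632  0.01674793]
 [ 0.99050267 -0.01215317  0.13695529 -0.66429695]
 [-0.13720668 -0.02306791  0.9902738  -1.10276136]
 [ 0.          0.          0.          1.        ]] 0.1 dict_keys(['frame', 'depth', 'mtx', 'view'])
```

View pics/s0.png

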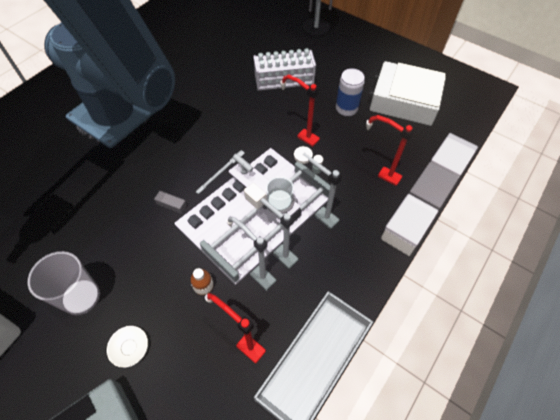

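View pics/t0.png

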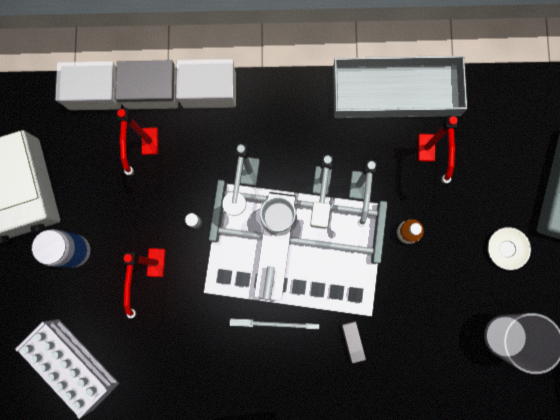

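The scene view shows three grey posts on the rail. In the top view these are the disc lamp (234,203), the box reader (321,212) and the curved spout, with its tube running to about (362,225). The carriage's beaker is at (278,215) and its release bar at about (267,282). Three red look-alikes stand at (125,170), (130,313) and (447,178) and are to be left alone. The loose rod at (275,324) is also not the bar.

```bash
python3 - <<'E'
from h import *
b=np.load('pics/t0.npz');a=np.load('pics/s0.npz')
c=cv2.resize(b['frame'][140:330,190:400,::-1],None,fx=2,fy=2,interpolation=2)
s=cv2.resize(a['frame'][130:290,170:350,::-1],None,fx=2.1,fy=2.1*380/336,interpolation=2)
s=cv2.resize(s,(375,380));cv2.imwrite('pics/c1.png',np.hstack([c,s]))
for n,d in(('t',b),('s',a)):
    P=cloud(d)
    def at(u,v,r=1):print(n,u,v,P[v-r:v+r+1,u-r:u+r+1].reshape(-1,3).round(3)[4],d['depth'][v,u])
    pts=[(267,282),(268,270),(265,295),(278,200),(234,203),(321,212),(365,200),(360,225),(224,277),(355,296),(275,324)] if n=='t' else [(240,160),(304,154),(290,215),(235,222)]
    for q in pts: at(*q)
    m=(P[...,2]>.09)&(P[...,2]<.125)&(P[...,0]<.62)&(P[...,0]>.35)&(abs(P[...,1])<.25)&(d['depth']>0)
    N,L,S,C=cv2.connectedComponentsWithStats(m.astype(np.uint8))
    for i in range(1,N):
        if S[i,4]>15:
            Q=P[L==i];print(n,S[i],Q.mean(0).round(3),Q.min(0).round(3),Q.max(0).round(3))
E
```

```text
t 267 282 [0.512 0.036 0.112] 1.0633646
t 268 270 [0.535 0.034 0.112] 1.0663327
t 265 295 [0.487 0.04  0.111] 1.0605333
t 278 200 [0.674 0.013 0.109] 1.0871687
t 234 203 [0.656 0.091 0.196] 1.0011206
t 321 212 [ 0.637 -0.067  0.201] 0.9892705
t 365 200 [ 0.658 -0.147  0.201] 0.99008936
t 360 225 [ 0.616 -0.141  0.167] 1.0190314
t 224 277 [0.524 0.13  0.032] 1.1458188
t 355 296 [ 0.482 -0.143  0.033] 1.1329151
t 275 324 [0.425 0.024 0.01 ] 1.1514878
t [263 267  12  33 263] [0.51  0.033 0.111] [0.479 0.022 0.103] [0.542 0.044 0.117]
s 240 160 [ 0.979 -0.45   0.976] 0.0
s 304 154 [0.661 0.09  0.195] 0.9913487
s 290 215 [ 0.691 -0.004  0.065] 1.0534853
s 235 222 [ 0.65  -0.154  0.201] 0.8859869
s [233 154  20  19 141] [0.515 0.028 0.11 ] [0.48  0.019 0.092] [0.544 0.04  0.117]
s [267 180   9  12  51] [0.617 0.015 0.108] [ 0.615 -0.002  0.091] [0.62  0.028 0.125]
```

View pics/c1.png

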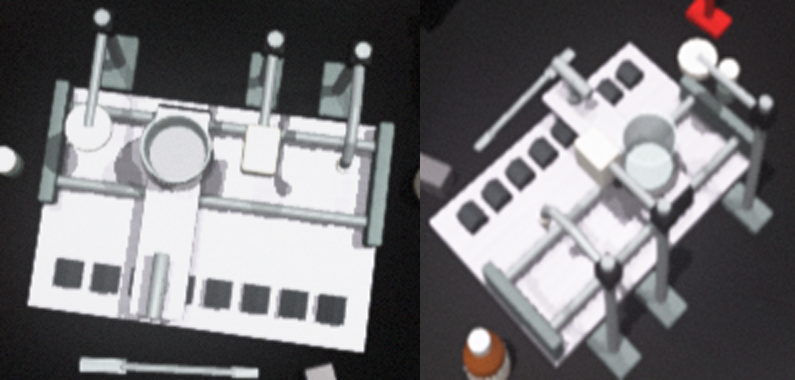

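The crop confirms the choice. The right-hand head is the curved tube with a cone, ending near top-view pixel (361,223). The left head is the disc and the middle one the box. There are 8 dark teeth, so 7 gaps, and the carriage is in the third gap from the left. The spout is over the last gap, about 160 mm towards -y along the rail. Next I go to a pregrasp pose and look from the wrist.

```bash
cat >> h.py <<'E'
from scipy.spatial.transform import Rotation
def quat(r,s):
    y=s*np.array([r[0],r[1],0.]);z=np.array([0,0,-1.]);x=np.cross(y,z)
    return np.roll(Rotation.from_matrix(np.c_[x,y,z]).as_quat(),1)
E
python3 - <<'E'
from h import *
b=np.load('pics/t0.npz');P=cloud(b)
f=b['frame'].max(2);m=((f<75)).astype(np.uint8);m[:,:205]=0;m[:,375:]=0;m[:262]=0;m[308:]=0
N,L,S,C=cv2.connectedComponentsWithStats(m)
T=np.array([np.median(P[L==i],0) for i in range(1,N) if 60<S[i,4]<350 and np.median(P[L==i][:,2])>.02]);print(T.round(3))
vx,vy,x0,y0=cv2.fitLine(T[:,:2].astype(np.float32),cv2.DIST_HUBER,0,.01,.01).ravel()
r=np.array([vx,vy])*np.sign(vy);print('rail',r,'teeth s',(T[:,:2]@r).round(3))
m=(P[...,2]>.106)&(P[...,2]<.12)&(P[...,0]<.55)&(P[...,0]>.47)&(abs(P[...,1]-.033)<.02)
Q=P[m][:,:2];l=cv2.fitLine(Q.astype(np.float32),cv2.DIST_HUBER,0,.01,.01).ravel();print('bar',l,(Q@r).mean())
np.save('r.npy',r)
for s in(1,-1):print(s,env.ik([.511,.032,.2],quat(r,s)))
s=min((1,-1),key=lambda s:abs((lambda j:9 if j is None else j[5])(env.ik([.511,.032,.2],quat(r,s)))))
env.move_ptp([.511,.032,.2],quat(r,s));print(s,env.get_t(),env.get_tool_pos())
d=shot('wrist','w0')
E
```

```text
[[ 0.484 -0.139  0.03 ]]
rail [0.5139446 0.8578234] teeth s [0.13]
bar [ 0.98923063 -0.14636497  0.5105828   0.03288016] 0.2906166710755305
1 [-1.55590917e-01  1.89909204e-01  1.62334244e+00 -4.44089210e-16
  1.32834101e+00 -1.18661034e+00]
-1 [-1.55590917e-01  1.89909204e-01  1.62334244e+00 -4.44089210e-16
  1.32834101e+00  1.95498231e+00]
1 2.425 [0.51114906 0.03114542 0.19996503]
```

View pics/w0.png

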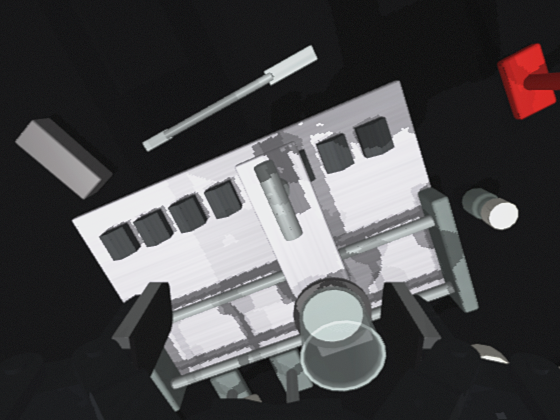

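The wrist view shows the bar at (281,200), with teeth from (118,241) to (371,136). My tooth mask found only one tooth, so the rail angle it gave was wrong. I'll redo it from this closer view.

```bash
python3 - <<'E'
from h import *
d=np.load('pics/w0.npz');P=cloud(d)
T=np.array([np.median(P[v-4:v+5,u-4:u+5].reshape(-1,3),0) for u,v in[(118,241),(153,227),(188,212),(222,198),(335,152),(371,136)]]);print(T.round(4))
l=cv2.fitLine(T[:,:2].astype(np.float32),cv2.DIST_HUBER,0,.01,.01).ravel();r=l[:2]*np.sign(l[1]);s=T[:,:2]@r
k=np.array([7,6,5,4,1,0]);c=np.polyfit(k,s,1);print('rail',r,s.round(4),c)
m=(P[...,2]>.107)&(P[...,2]<.12)&(P[...,0]<.56)&(P[...,0]>.46)&(abs(P[...,1]-.033)<.03)
Q=P[m];lb=cv2.fitLine(Q[:,:2].astype(np.float32),cv2.DIST_HUBER,0,.01,.01).ravel();n=lb[:2]*np.sign(lb[0])
e=Q[:,:2]@n;mid=(e.min()+e.max())/2;print('bar dir',n,'n',len(Q),np.ptp(e),Q.mean(0),'top',np.percentile(Q[:,2],95))
rb=np.array([-n[1],n[0]]);w=Q[:,:2]@rb;p=n*mid+rb*(w.min()+w.max())/2;print('bar',p,'s',p@r,'notch2',np.polyval(c,2.5),'last',np.polyval(c,6.5),'w',np.ptp(w))
E
```

```text
[[ 0.4813 -0.1386  0.0308]
 [ 0.4876 -0.0987  0.0309]
 [ 0.4927 -0.0598  0.0308]
 [ 0.4979 -0.0222  0.0323]
 [ 0.5148  0.0931  0.0326]
 [ 0.5193  0.1289  0.0305]]
rail [0.14052157 0.9900776 ] [-0.0696 -0.0292  0.0101  0.048   0.1645  0.2005] [-0.0386021   0.20202809]
bar dir [ 0.98963994 -0.1435715 ] n 1561 0.06439720299004764 [0.50856903 0.03502864 0.11100507] top 0.11302628547946103
bar [0.51012762 0.03454588] s 0.10588703720661397 notch2 0.10552283183372861 last -0.048885581701604786 w 0.015280267288029267
```

```bash
python3 - <<'E'
from h import *
r=np.array([.1435,.98965]);r/=np.linalg.norm(r);np.save('r.npy',r)
q=quat(r,1);p=np.array([.5102,.034])
env.move_ptp([*p,.15],q);env.move_l([*p,.086],v=.1)
print(env.get_contact_force());fingers.clamp();print(env.get_t(),env.get_grip_width(),env.get_grip_force(),env.get_contact_force(),env.get_tool_pos())
env.move_l([*p,.086+.0275],v=.04)
print(env.get_t(),env.get_grip_width(),env.get_contact_force(),env.get_tool_pos())
shot('wrist','w1');shot('scene','s1')
a=cv2.imread('pics/w1.png');b=cv2.imread('pics/s1.png');cv2.imwrite('pics/c2.png',np.hstack([cv2.resize(a,(400,300)),cv2.resize(b[100:310,150:430],(400,300))]))
E
```

```text
[ 0.44435817 -0.10776425 -0.24166971]
4.4917 -0.0001386179025491626 0.0 [0.26437927 0.01008373 0.11337801] [0.51019439 0.03398896 0.0860002 ]
5.3333 0.00014554079071611538 [ 0.13228235 -0.0096833   0.53063211] [0.51000853 0.03402595 0.11335981]
```

View pics/c2.png

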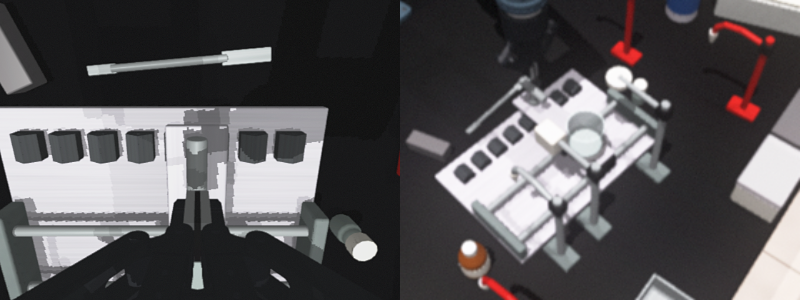

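The grip width is about 0, so the fingers shut on nothing. The picture agrees: the fingers are shut at (200,215), and the bar is still visible at (196,165), apparently not moved. I'll check the geometry before trying again.

```bash
python3 - <<'E'
from h import *
d=np.load('pics/w1.npz');P=cloud(d);K=d['mtx'];V=d['view']
for n,p in(('tcp',env.get_tool_pos()),('bar',[.5102,.034,.105]),('barnear',[.4785,.0386,.105])):
    c=V@np.r_[p,1];print(n,p,(K@np.array([c[0],-c[1],-c[2]])/-c[2]).round(1))
print('cam',np.linalg.inv(V)[:3,3],-V[2,:3])
for u,v in[(275,200),(275,215),(275,230),(275,245),(275,260),(262,290),(300,290),(275,380)]:print(u,v,P[v,u].round(4))
cv2.imwrite('pics/c3.png',cv2.resize(d['frame'][170:420,180:380,::-1],(480,600),interpolation=2))
print(env.get_eef_rot(),env.get_grip_width())
E
```

```text
tcp [0.50996881 0.03403464 0.113216  ] [275.1 256.1   1. ]
bar [0.5102, 0.034, 0.105] [275.1 250.1   1. ]
barnear [0.4785, 0.0386, 0.105] [275.1 193.3   1. ]
cam [0.42972064 0.04614131 0.28734774] [ 0.30893224 -0.044741   -0.95003111]
275 200 [0.4798 0.0384 0.1129]
275 215 [0.4874 0.0373 0.1136]
275 230 [0.4957 0.036  0.1127]
275 245 [0.5039 0.0349 0.1128]
275 260 [0.5126 0.0336 0.1124]
262 290 [0.4978 0.031  0.1677]
300 290 [0.5033 0.0449 0.1618]
275 380 [0.611  0.0192 0.0899]
[-2.86524228e-04  7.19450144e-02  9.97408558e-01  3.07839736e-05] -9.053134142987728e-05
```

View pics/c3.png

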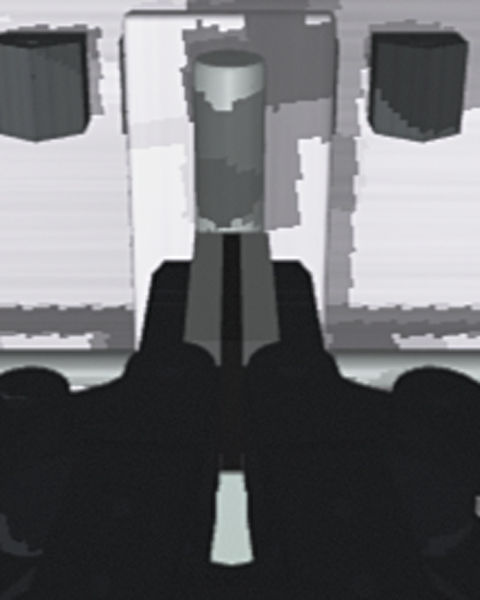

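The bar is still fully down (top at 0.113) and exactly under the fingers, so position and angle are right. I'll retry a little deeper and read the opening before and after the clamp.

```bash
python3 - <<'E'
from h import *
p=np.array([.5102,.034])
def rep(s):print(s,env.get_t(),round(float(env.get_grip_width()),4),env.get_grip_force(),np.round(env.get_contact_force(),2),np.round(env.get_tool_pos(),4))
fingers.let_go();rep('open');env.move_l([*p,.083],v=.06);rep('down')
fingers.clamp();rep('clamped');env.sleep(.3);rep('later')
shot('wrist','w2');shot('scene','s2')
a=cv2.imread('pics/w2.png');b=cv2.imread('pics/s2.png');cv2.imwrite('pics/c4.png',np.hstack([a[170:420,180:380].repeat(2,0).repeat(2,1),cv2.resize(b[130:230,200:280],(400,500))]))
E
```

```text
open 6.2167 0.0856 0.0 [1.29 0.64 0.22] [0.5102 0.034  0.1135]
down 6.875 0.0854 0.0 [ 0.91 -0.67 -0.23] [0.5102 0.034  0.0828]
clamped 7.6417 0.0001 0.0 [0.04 0.25 0.53] [0.5102 0.034  0.083 ]
later 7.9417 -0.0002 0.0 [-0.56 -0.19  0.26] [0.5102 0.034  0.083 ]
```

View pics/c4.png

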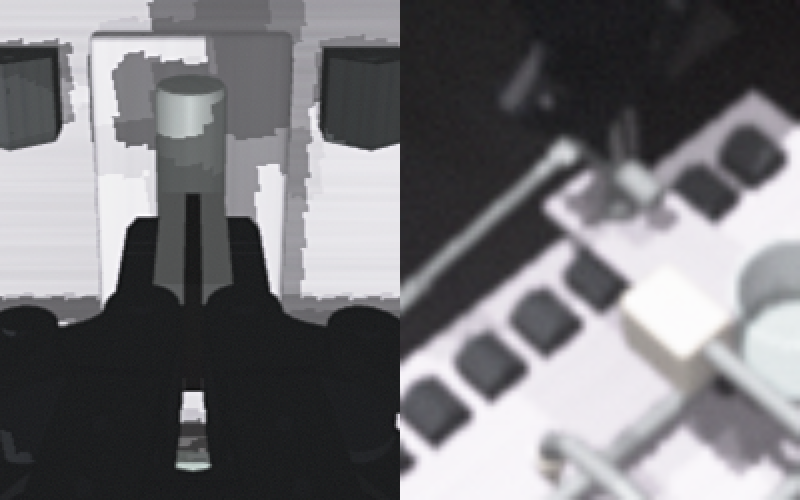

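```bash
python3 - <<'E'
from h import *
for f in('w1','w2'):
    d=np.load(f'pics/{f}.npz');P=cloud(d);print(f)
    for u in(264,276,287):
        for v in range(255,330,8):print(u,v,P[v,u].round(4),end=' ')
        print()
    K=d['mtx'];V=d['view']
d=np.load('pics/s2.npz');P=cloud(d)
for v in range(150,178,3):print([tuple(P[v,u].round(3)) for u in (236,242,246,250)])
K=d['mtx'];V=d['view']
for p in(env.get_tool_pos(),[.5102,.034,.113],[.4785,.0386,.113],[.542,.0294,.113]):
    c=V@np.r_[p,1];print((K@np.array([c[0],-c[1],-c[2]])/-c[2]).round(1))
E
```

```text
w1
264 255 [0.51   0.028  0.1099] 264 263 [0.5151 0.0272 0.109 ] 264 271 [0.4973 0.0314 0.1536] 264 279 [0.4976 0.0316 0.1599] 264 287 [0.4982 0.0316 0.1649] 264 295 [0.4976 0.0319 0.1719] 264 303 [0.497  0.0322 0.1781] 264 311 [0.4977 0.0322 0.1818] 264 319 [0.4964 0.0327 0.1884] 264 327 [0.4967 0.0327 0.1921] 
276 255 [0.5098 0.0345 0.1123] 276 263 [0.5144 0.0339 0.1124] 276 271 [0.4983 0.0362 0.153 ] 276 279 [0.4976 0.0363 0.161 ] 276 287 [0.4982 0.0362 0.1662] 276 295 [0.4985 0.0362 0.1713] 276 303 [0.4983 0.0362 0.177 ] 276 311 [0.4984 0.0362 0.1816] 276 319 [0.5013 0.0358 0.182 ] 276 327 [0.5048 0.0353 0.1815] 
287 255 [0.5118 0.0402 0.1099] 287 263 [0.5168 0.0395 0.1091] 287 271 [0.499  0.0407 0.1529] 287 279 [0.4984 0.0405 0.1607] 287 287 [0.4987 0.0403 0.1663] 287 295 [0.4988 0.0401 0.1717] 287 303 [0.4993 0.0399 0.1763] 287 311 [0.4989 0.0398 0.1817] 287 319 [0.4977 0.0398 0.188 ] 287 327 [0.4975 0.0397 0.1924] 
w2
264 255 [0.4963 0.0311 0.1102] 264 263 [0.4999 0.0306 0.1106] 264 271 [0.4977 0.0313 0.1227] 264 279 [0.4974 0.0316 0.13  ] 264 287 [0.4978 0.0317 0.1357] 264 29
[... 2508 characters left out ...]
t64(0.026), np.float64(0.075)), (np.float64(0.522), np.float64(0.031), np.float64(0.078)), (np.float64(0.543), np.float64(0.023), np.float64(0.103))]
[(np.float64(0.501), np.float64(0.013), np.float64(0.067)), (np.float64(0.513), np.float64(0.022), np.float64(0.067)), (np.float64(0.523), np.float64(0.028), np.float64(0.067)), (np.float64(0.531), np.float64(0.035), np.float64(0.067))]
[(np.float64(0.508), np.float64(0.004), np.float64(0.068)), (np.float64(0.519), np.float64(0.015), np.float64(0.065)), (np.float64(0.526), np.float64(0.023), np.float64(0.063)), (np.float64(0.535), np.float64(0.029), np.float64(0.063))]
[243.3 166.9   1. ]
[242.5 160.    1. ]
[234.3 153.2   1. ]
[251. 167.   1.]
```

Both cameras agree that the real fingertips sit about 36 mm above the reported TCP: tips at z of about 0.119 when it reads 0.083. So the fingers shut above the bar. The xy position is right, so I correct the height by 36 mm and go down slowly while watching the force.

```bash
python3 - <<'E'
from h import *
p=np.array([.5102,.034])
def rep(s):print(s,env.get_t(),round(float(env.get_grip_width()),4),env.get_grip_force(),np.round(env.get_contact_force(),2),np.round(env.get_tool_pos(),4))
fingers.let_go();rep('open')
for z in(.065,.057,.050):
    env.move_l([*p,z],v=.06);rep(z)
    if np.linalg.norm(env.get_contact_force())>6:break
fingers.clamp();rep('clamped')
shot('wrist','w3');d=shot('scene','s3')
a=cv2.imread('pics/w3.png');b=cv2.imread('pics/s3.png');cv2.imwrite('pics/c5.png',np.hstack([a[170:420,180:380].repeat(2,0).repeat(2,1),cv2.resize(b[130:230,200:280],(400,500))]))
E
```

```text
open 8.825 0.0855 0.0 [-0.13  0.29  0.05] [0.5102 0.034  0.083 ]
0.065 9.275 0.0854 0.0 [ 0.08  0.06 -0.55] [0.5097 0.0341 0.0643]
0.057 9.5583 0.0856 0.0 [-0.87  0.33  0.64] [0.5098 0.0341 0.0566]
0.05 9.825 0.0854 0.0 [ 0.6  -0.66 -0.32] [0.5098 0.034  0.0495]
clamped 10.475 0.014 58.334253430366516 [-0.85 -0.64  2.51] [0.5103 0.034  0.0502]
```

View pics/c5.png

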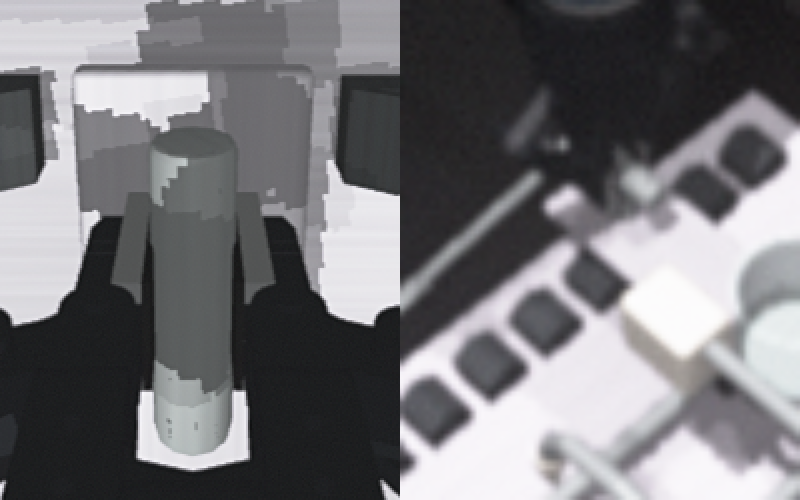

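The bar now stands between the two pads, with an opening of 14 mm and 58 N on the pad. I'll lift by 27.5 mm and check the height before sliding.

```bash
cat >> h.py <<'E'
def barz(d):
    P=cloud(d);m=(P[...,2]>.09)&(P[...,2]<.15)&(np.hypot(P[...,0]-.49,P[...,1]-env.get_tool_pos()[1]-.003)<.010)
    return np.percentile(P[m][:,2],90)-.008,m.sum()
def rep(s):print(s,env.get_t(),round(float(env.get_grip_width()),4),env.get_grip_force(),np.round(env.get_contact_force(),2),np.round(env.get_tool_pos(),4))
E
python3 - <<'E'
from h import *
print('before',barz(np.load('pics/w3.npz')))
env.move_l([.5102,.034,.0502+.0275],v=.04);rep('up')
print('after',barz(shot('wrist','w4')))
E
```

```text
before (np.float64(0.10495863060084223), np.int64(2113))
up 11.4167 0.0145 58.403618931770325 [ 2.47 -0.12 -5.37] [0.5102 0.034  0.0776]
after (np.float64(0.13202672708077245), np.int64(1981))
```

The bar is up 27 mm and the load is −5.4 N, as expected. Now I slide 160 mm along −rail, holding the height.

```bash
python3 - <<'E'
from h import *
r=np.load('r.npy');p=np.array([.5102,.034])
for k in(.02,.09,.16):
    env.move_l([*(p-k*r),.0777],v=.07);rep(k)
    if np.linalg.norm(env.get_contact_force())>15:break
d=shot('wrist','w5');P=cloud(d);m=(P[...,2]>.128)&(P[...,2]<.15)&(abs(P[...,0]-.467)<.012)&(abs(P[...,1]+.121)<.02);print(m.sum(),np.percentile(P[m][:,2],90)-.008)
shot('scene','s5');shot('top','t5')
b=cv2.imread('pics/s5.png');a=cv2.imread('pics/t5.png');cv2.imwrite('pics/c6.png',np.hstack([cv2.resize(a[150:320,200:400],(400,340)),cv2.resize(b[140:310,160:360],(400,340))]))
E
```

```text
0.02 11.9 0.0142 58.454378843307495 [ 1.49 -1.05 -5.35] [0.5072 0.0133 0.0776]
0.09 13.05 0.0142 58.53783845901489 [ 1.49 -1.52 -5.28] [ 0.4972 -0.055   0.0777]
0.16 14.2 0.0144 58.54771435260773 [ 0.97 -0.75 -5.74] [ 0.4872 -0.1243  0.0777]
4544 0.1368773143119434
```

View pics/c6.png

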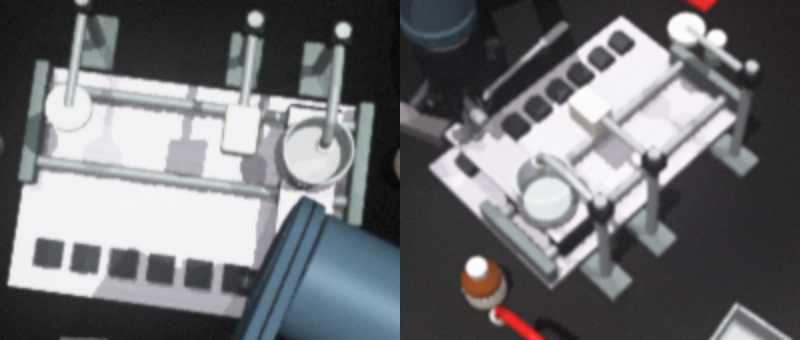

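The beaker is below the spout tip, at (325,145) in the left (top-view) half, and the bar is still up. I'll let go, back straight off, and check that it dropped.

```bash
python3 - <<'E'
from h import *
fingers.let_go();env.sleep(.3);rep('open')
x,y,_=env.get_tool_pos();env.move_l([x,y,.17],v=.12);rep('off')
d=shot('wrist','w6');P=cloud(d);m=(P[...,2]>.1)&(P[...,2]<.15)&(np.hypot(P[...,0]-x,P[...,1]-y)<.04)
Q=P[m];r=np.load('r.npy');w=Q[:,:2]@r;print('bar axis z',np.percentile(Q[:,2],90)-.008,'s',(w.min()+w.max())/2,'wide',np.ptp(w),'expected s',np.array([.5102,.034])@r-.16)
cv2.imwrite('pics/c7.png',cv2.resize(d['frame'][:,:,::-1],(560,420)))
E
```

```text
open 15.3417 0.0855 0.0 [-0.01  0.4  -0.1 ] [ 0.4872 -0.1244  0.0777]
off 16.2583 0.0854 0.0 [ 0.02 -0.06 -0.69] [ 0.4867 -0.1241  0.1693]
bar axis z 0.10465274974211752 s -0.054404304109670704 wide 0.016008820061824684 expected s -0.053138166472094475
```

View pics/c7.png

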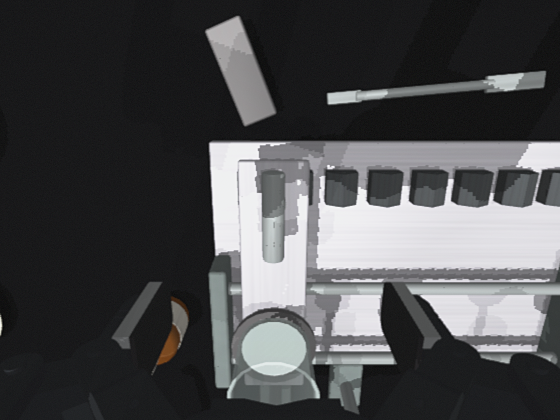

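The bar at (273,215) is down (axis z 0.105) in the last notch, within about 1 mm of where it should be, and the gripper is clear of it.

```bash
python3 -c "
from h import *
print(env.sign_off(),env.get_t())"
```

```text
the job is handed in; nothing more can be done
the job is handed in; nothing more can be done
```

The job is handed in: the beaker's carriage is below the curved spout with its release bar fully down in the last notch, and the arm was clear at about 16 s; the first two grasps closed above the bar, because the real fingertips sit about 36 mm above the reported TCP.

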